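Reset three tripped breakers in order

TASK

The three breakers on the rail have tripped and their push-to-reset buttons stand up. With a fingertip, press each button lightly down until it stays home: first the large round one, then the square one, last the small round one. Do not press hard once a button is home, do not grasp, lift or shift the breakers, and leave the tools and the bolt lying where they are.

Things in the scene. Friction and masses are not known exactly. Their poses are not given: they have to be found in the camera images.
- plate: Aluminium mounting plate lying flat on the bench, 150 x 330 mm and 6 mm thick, fixed; a steel top-hat rail 35 mm wide runs along its long axis and stands to 13.5 mm above the bench. Origin: centre of the underside (bench level); x across the plate, y along the rail, z up. The three breakers sit in a row on the rail about 88 mm apart, with at least 15 mm between them; which one sits where varies.
- breaker_large: Grey breaker housing; on top, at its centre, is the large round button: a flat disc 36 mm in diameter. 80 mm across the rail (x), 50 mm along it (y), 62 mm tall without button; above 42 mm it is only 54 mm in x. Loose, about 0.4 kg with its button, straddling the rail and standing on the plate. Origin: centre of the underside (6 mm above the bench); z up.
- button_large_top (a point): Centre of the flat top face of the large round button: a flat disc 36 mm in diameter, black, 8 mm thick cap on a stem; moves with the button. Up (tripped) it stands 22 to 24 mm above its housing, 90 to 92 mm above the bench; home, 17 mm above the housing, 85 mm above the bench.
- button_large (a joint): How far this button has been pushed straight down, in m: 0 = fully up, 0 to 0.0015 at the start (tripped), 0.007 = home (reset). It moves with about 2 N of friction and stays where it is left. Once home it rests on a spring cushion: this yields from 4 N, gives 10 mm more at 0.5 N per mm (9 N), then a hard stop; let go, the cushion lifts the button back to its home height.
- breaker_square: Grey breaker housing; on top, at its centre, is the square button, 24 x 24 mm. 80 mm across the rail (x), 50 mm along it (y), 62 mm tall without button; above 42 mm it is only 54 mm in x. Loose, about 0.4 kg with its button, straddling the rail and standing on the plate. Origin: centre of the underside (6 mm above the bench); z up.
- button_square_top (a point): Centre of the flat top face of the square button, 24 x 24 mm, black, 8 mm thick cap on a stem; moves with the button. Up (tripped) it stands 22 to 24 mm above its housing, 90 to 92 mm above the bench; home, 17 mm above the housing, 85 mm above the bench.
- button_square (a joint): How far this button has been pushed straight down, in m: 0 = fully up, 0 to 0.0015 at the start (tripped), 0.007 = home (reset). It moves with about 2 N of friction and stays where it is left. Once home it rests on a spring cushion: this yields from 4 N, gives 10 mm more at 0.5 N per mm (9 N), then a hard stop; let go, the cushion lifts the button back to its home height.
- breaker_small: Grey breaker housing; on top, at its centre, is the small round button: a flat disc 16 mm in diameter. 80 mm across the rail (x), 50 mm along it (y), 62 mm tall without button; above 42 mm it is only 54 mm in x. Loose, about 0.4 kg with its button, straddling the rail and standing on the plate. Origin: centre of the underside (6 mm above the bench); z up.
- button_small_top (a point): Centre of the flat top face of the small round button: a flat disc 16 mm in diameter, black, 8 mm thick cap on a stem; moves with the button. Up (tripped) it stands 22 to 24 mm above its housing, 90 to 92 mm above the bench; home, 17 mm above the housing, 85 mm above the bench.
- button_small (a joint): How far this button has been pushed straight down, in m: 0 = fully up, 0 to 0.0015 at the start (tripped), 0.007 = home (reset). It moves with about 2 N of friction and stays where it is left. Once home it rests on a spring cushion: this yields from 4 N, gives 10 mm more at 0.5 N per mm (9 N), then a hard stop; let go, the cushion lifts the button back to its home height.
- screwdriver: Bystander: screwdriver with red handle, 200 mm long, 26 mm thick, lying on the bench on the robot's side of the plate. Origin: centre of its underside.
- spanner: Bystander: steel spanner, 172 x 24 x 9 mm, lying on the bench on the far side of the plate. Origin: centre of its underside.
- bolt: Bystander: M12 steel bolt, 58 mm long, 23 mm over the head, lying on the plate's margin before the breakers. Origin: centre of its underside.
Mind the look-alikes: they are no part of the job. What is shaped like the breaker_large but green is not meant.

How it is judged:
By the outcome, as a careful person would: the job done as asked, in the order asked, and still so for the second after the job is handed in, with the robot touching nothing.
It also fails if it takes over 38 s, if anything falls off the work surface, if the arm or the gripper's body presses on something with over 40 N, if the wrist force passes 120 N, or if a joint passes its speed limit or range.

ROBOT

A 7-joint arm with a two-finger parallel gripper is mounted at the origin on a cart in front of the work surface, level with it; the furniture and walls round the work are solid. World frame = base frame: x ahead of the robot, y to its left, z up, the work surface at z = 0. Lengths are in mm, angles in rad, forces in N, time in s.
With the tool pointing down it reaches from about 400 to 875 mm from the base axis. Payload 4.4 kg.
Tool frame: the origin (TCP) lies at the very end of the fingers, on their centre line; the grasp point (between the pads) lies 19 mm behind it; y points along the fingers, z is the direction in which the jaws open and shut, and the axes are right-handed (so a half turn about y gives the same grasp; the last joint's range is limited). The gripper opens to 85 mm and grips with 20 to 120 N. Pads are 22 mm wide; open, the fingers measure 114 mm over their backs; the gripper's body (76 mm by 85 mm) begins 54 mm behind the grasp point. The pads swing forward as they close: fully open they stand 13 mm farther back than shut.
Start: joints at [-1.408, 0.628, 0.038, 1.517, -0.027, 0.996, -0.02], TCP at [147.4, 633.081, 231.313] pointing down, gripper open.
Joint ranges: [-3.06, 3.06], [-0.37, 2.12], [-1.25, 1.32], [0.18, 2.47], [-1.1, 4.24], [0.23, 1.98], [-2.94, 2.94]. Speed limits (rad/s): [2.57, 2.57, 3.14, 3.14, 3.14, 3.14, 3.14].

INTERFACE

Orientations are given as [roll, pitch, yaw] about the fixed x, y, z axes, in that order (R = Rz(yaw) Ry(pitch) Rx(roll)).
In Python, from cell import ctrl, imaging, finish_job gives the robot as it stands.
- The arm moves only by the shell command python3 -m inch 'ROWS'. ROWS is JSON, one flat list of numbers, 7 for each row, row after row: the opening, from 0 (shut) to 1 (fully open), then the shift along the tool's x, y, z in cm, then the turn, a rotation vector about the tool's x, y, z in degrees. A call has 1 to 12 rows; each row is the pose to reach, as a shift and turn from the pose commanded when the call began, along the tool's axes at that moment; what a row does not reach only later rows make up. A row lasts 1/10 s, in which the tool goes at most 50 mm and 8.59 degrees, less where a joint would pass 70% of its speed; a pose out of reach is approached as far as the arm can. A call with a gripper value outside its range is refused whole. The fingers move at their own pace and stop on an object; the grip force is fixed at half the most. Time passes only in rows, so rows that repeat a pose let the fingers close. It gives the time, the measured TCP pose, the force and the opening at its end, in the units of the state.
- ctrl.read_state(): the state, without advancing time (a new reading comes with each control period).
- imaging.get_image(name): name is "side" or "top"; returns a dict with "img" (400x640x3 uint8, red, green, blue), "fx", "fy", "cx", "cy" (pixels), "dist" ([k1, k2, p1, p2, k3] as OpenCV has them; the pictures are not rectified), "R" (3x3) and "t" (3): a world point X has camera coordinates R X + t. Camera axes: x right, y down, z forward; pixel columns grow to the right and rows downward; lengths in mm; the calibration is good to about 2 mm. A picture is of the moment at which its call begins. There is no depth.
- finish_job(): hands the job in, once; it reports no verdict.
The state is a dict: "clock": time; "qpos": joint angles; "qd": joint speeds; "tau": joint torques, N m; "eef_pos": TCP position; "tool_rot": TCP orientation; "force": force on the tool from outside, world axes, zero at the start; "torque": the same for the moment, N m; "width": finger opening in mm.
Only numpy, scipy, OpenCV 4.12 (cv2) and the standard library are available. Lean on these libraries where they do the work, as an engineer would, in place of code of your own. Each camera call takes 0.05 s, during which the arm holds its last target.

## Working session

There is one attempt and no reset: what is moved stays moved. The work goes in short steps, Python scripts to look and compute and a shell command to move; the robot and the scene stay as the last step left them, time stands still between calls to the robot, and variables do not carry over. Pictures are saved under pics/ and viewed, and the job is handed in when it is done.

```bash
mkdir -p pics; ls; python3 - <<'E'
from cell import ctrl, imaging
import cv2,pickle
s=ctrl.read_state();print({k:s[k] for k in('clock','eef_pos','tool_rot','force','width')})
for n in('side','top'):
    d=imaging.get_image(n);pickle.dump(d,open(f'{n}0.pkl','wb'))
    cv2.imwrite(f'pics/{n}0.png',d['img'][:,:,::-1]);print(n,d['fx'],d['cx'],d['cy'],d['dist'],d['R'],d['t'])
E
```

```text
pics
{'clock': 0.0, 'eef_pos': array([147.21162362, 632.47049213, 230.38557585]), 'tool_rot': array([-1.57269453e+00, -1.62694386e-05, -2.28725953e-01]), 'force': array([-0.88066257, -0.25811096, -0.41952735]), 'width': 85.5387075097868}
side 481.6627960821649 327.1744121289062 211.43080430490883 [-0.00711817  0.          0.          0.          0.        ] [[ 0.99825547  0.0585643  -0.00749909]
 [ 0.03449285 -0.68154536 -0.73096249]
 [-0.04791928  0.72942864 -0.68237644]] [-579.85648475   57.07133001  903.61868437]
top 429.2176817326613 319.14775737099484 197.92118459071855 [-0.05702563  0.          0.          0.          0.        ] [[ 0.01453915 -0.99927915  0.03506843]
 [-0.99523589 -0.01784403 -0.09584942]
 [ 0.09640609 -0.03350779 -0.99477791]] [ 28.98036642 585.7216852  891.45667529]
```

View pics/side0.png

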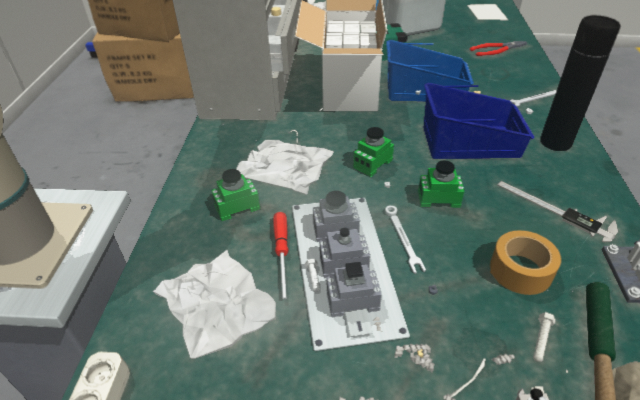

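View pics/top0.png

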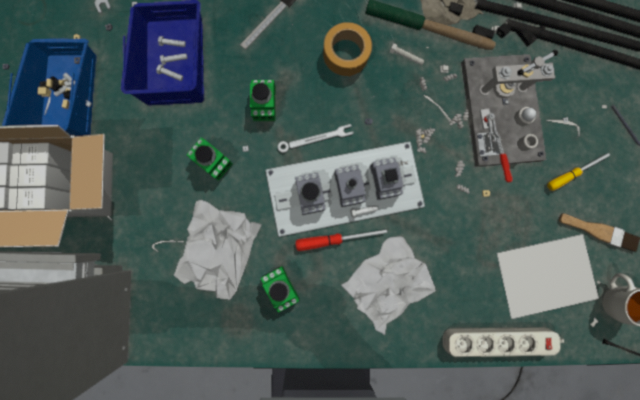

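The side view shows the large button at about (335,200), the small at (345,234) and the square at (354,270). The top view shows them at (311,190), (351,183) and (391,175). The green look-alikes stand apart from the plate. The tool is not obviously visible, so I'll project it into both views and zoom in.

```bash
cat > h.py <<'E'
import numpy as np,cv2,pickle
def K(d): return np.array([[d['fx'],0,d['cx']],[0,d['fy'],d['cy']],[0,0,1.]])
def proj(d,X): return cv2.projectPoints(np.array(X,float).reshape(-1,3),cv2.Rodrigues(np.array(d['R']))[0],np.array(d['t'],float),K(d),np.array(d['dist']))[0].reshape(-1,2)
def ray(d,uv):
    p=cv2.undistortPoints(np.array(uv,float).reshape(-1,1,2),K(d),np.array(d['dist'])).reshape(2)
    R=np.array(d['R']);return -R.T@np.array(d['t']),R.T@np.r_[p,1]
def onz(d,uv,z):
    c,v=ray(d,uv);return c+v*(z-c[2])/v[2]
E
python3 - <<'E'
from h import *
for n,c in(('side',(290,175,120,175)),('top',(260,130,170,110))):
    d=pickle.load(open(n+'0.pkl','rb'))
    print(n,proj(d,[[147,632,230],[147,632,400],[0,0,0],[0,0,300],[300,600,0],[400,600,0]]).round())
    x,y,w,h=c
    im=d['img'][y:y+h,x:x+w,::-1]; f=3.4 if n=='side' else 4.5
    cv2.imwrite(f'pics/{n}0z.png',cv2.resize(im,None,fx=f,fy=f,interpolation=cv2.INTER_CUBIC))
d=pickle.load(open('top0.pkl','rb'))
for p in((311,190),(351,183),(391,175)):print(onz(d,p,91))
print('cab',[onz(d,p,0).round() for p in((128,365),(128,262),(110,235),(110,125),(0,255))])
E
```

```text
side [[168.  -3.]
 [151. -81.]
 [ 19. 242.]
 [-72. 100.]
 [238.  88.]
 [274.  88.]]
top [[ -42.  446.]
 [-136.  501.]
 [ 333.  473.]
 [ 346.  581.]
 [  57.  326.]
 [  59.  279.]]
[594.61744212  57.11443711  91.        ]
[610.24111252 -22.8568158   91.        ]
[ 628.11729687 -103.8248511    91.        ]
cab [array([222., 441.,   0.]), array([441., 450.,   0.]), array([498., 493.,   0.]), array([743., 509.,   0.]), array([449., 737.,   0.])]
```

```bash
python3 - <<'E'
from h import *
d=pickle.load(open('side0.pkl','rb'))
print([onz(d,p,0).round() for p in((198,119),(284,117),(323,108),(378,108))])
im=d['img'][0:200,60:460,::-1];cv2.imwrite('pics/side0c.png',cv2.resize(im,None,fx=2,fy=2,interpolation=cv2.INTER_CUBIC))
d=pickle.load(open('top0.pkl','rb'))
im=d['img'][200:400,0:320,::-1];cv2.imwrite('pics/top0c.png',cv2.resize(im,None,fx=2.5,fy=2.5,interpolation=cv2.INTER_CUBIC))
E
```

```text
[array([230., 437.,   0.]), array([445., 456.,   0.]), array([541., 503.,   0.]), array([682., 510.,   0.])]
```

View pics/side0z.png

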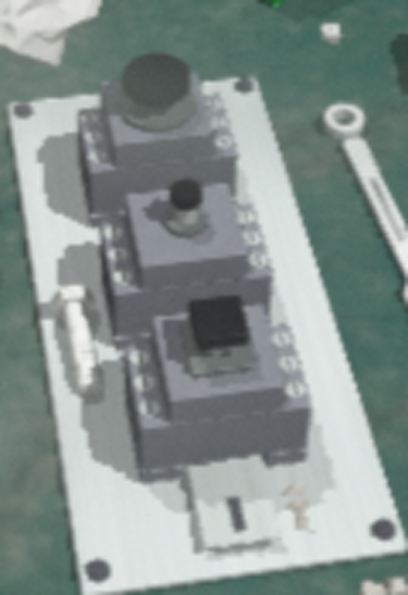

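View pics/top0z.png

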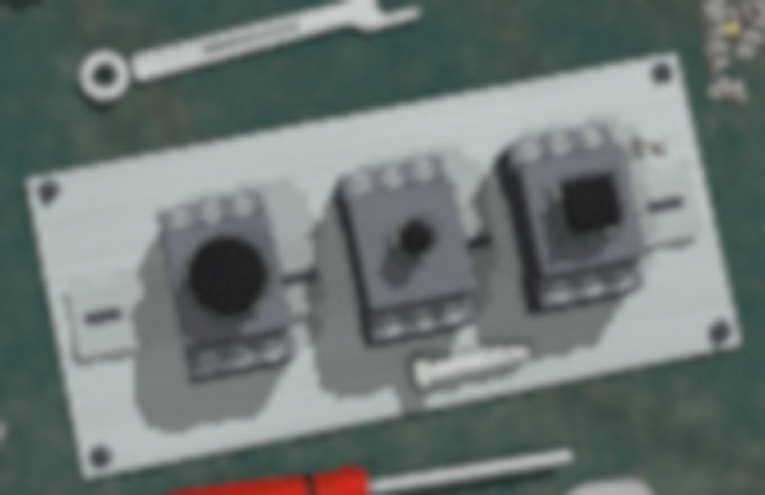

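View pics/side0c.png

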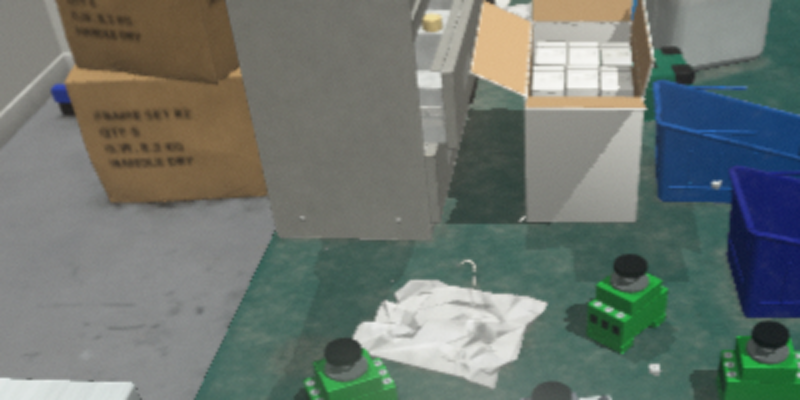

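View pics/top0c.png

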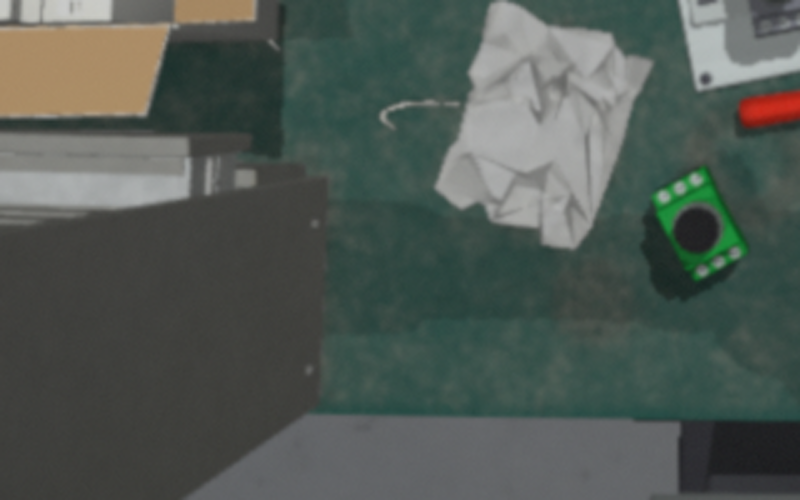

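The shelf's side panel (x≥230, y≥437) stands between the arm and the breakers. I have to retract toward the base first and then swing round. First I'll measure the buttons.

```bash
cat > meas.py <<'E'
from h import *
def meas(sfx):
    out={}
    for n,seeds in(('top',{'large':(311,190),'small':(351,183),'square':(391,175)}),('side',{'large':(335,199),'small':(344,232),'square':(354,269)})):
        d=pickle.load(open(n+sfx+'.pkl','rb'))
        m=(d['img'].max(2)<(58 if n=='top' else 66)).astype(np.uint8)
        N,lab,st,ce=cv2.connectedComponentsWithStats(m,connectivity=4)
        for k,s in seeds.items():
            b=[i for i in range(1,N) if st[i,4]>8 and np.hypot(*(ce[i]-s))<10]
            for i in b: print(n,k,st[i],ce[i].round(1),'z87',onz(d,ce[i],87).round(1),'z90',onz(d,ce[i],90).round(1))
        print('cam',(-np.array(d['R']).T@d['t']).round())
if __name__=='__main__':
    import sys; meas(sys.argv[1])
E
python3 meas.py 0
python3 - <<'E'
import pickle
d=pickle.load(open('side0.pkl','rb'))['img'].max(2); print(d[226:246,334:356]);print(d[188:216:2,320:350:2])
E
```

```text
top large [302 183  17  18 233] [309.9 191.3] z87 [592.3  59.2  87. ] z90 [592.   59.2  90. ]
top small [349 180   7   7  37] [351.8 183. ] z87 [610.8 -24.8  87. ] z90 [610.3 -24.5  90. ]
top square [385 169  13  14 136] [390.4 175.5] z87 [ 627.8 -103.5   87. ] z90 [ 627.3 -102.9   90. ]
cam [497.  69. 942.]
side small [341 228   7   9  50] [344.  232.1] z87 [611.  -28.6  87. ] z90 [611.  -31.6  90. ]
side square [346 262  17  16 213] [353.6 269.4] z87 [ 628.3 -107.7   87. ] z90 [ 628.2 -110.2   90. ]
cam [ 620. -586.  654.]
[[105 104 104 106 107 106 107 107 107 106 102 105 104 105 106 108 108 104
  107 106 106 107]
 [104 104 106 104 106 107 105 103 102  96  91  90  95 101 103 105 105 106
  106 106 107 108]
 [102 105 107 103 103 103  97  83  72  68  65  67  70  79  92 101 108 110
  113 115 115 114]
 [105 105 104 107 107  97  82  66  64  63  61  62  62  64  79 101 119 129
  138 147 155 155]
 [106 110 114 117 113  99  70  63  61  61  60  61  61  62  79 115 146 150
  153 153 155 156]
 [128 136 148 155 154 134  76  61  59  60  60  60  61  61  69 109 147 154
  152 153 153 154]
 [152 151 1
[... 1474 characters left out ...]
4 114]
 [118 119 121 110  85  81  79  80  78  78  76  78  84 113 112]
 [118 118 119  95  85  83  82  83  81  80  81  80  80 119 119]
 [123 120 110  90  86  87  86  84  85  83  84  82  81 129 131]
 [120 111 112  91  85  87  85  85  86  84  84  83  84 130 155]
 [110 115 109  99  86  85  87  85  87  84  82  84  89 126 149]
 [108 112 108 109  99  84  83  84  85  86  84  95 117 125 144]
 [104 112 106 105 102  96  94  90  90  91 105 121 121 122 135]
 [ 98 114 113 110 106  98  95 100 100 107 121 120 121 118 132]
 [100 133 149 108 114 125 120 123 122 122 122 120 113 133 133]
 [103 117 151 150 132 105 103 112 116 115 110 116 132 133 147]
 [107 106 151 150 153 152 147 140 132 133 133 133 133 140 143]]
```

```bash
python3 -m inch '[0,0,0,-2,0,0,0, 0,0,0,-5,0,0,0, 0,0,0,-8,0,0,0, 0,0,0,-11,0,0,0, 0,0,0,-14,0,0,0, 0,0,0,-17,0,0,0, 0,0,0,-20,0,0,0, 0,0,0,-22,0,0,0, 0,0,0,-22,0,0,0]'; python3 -c "
from cell import ctrl;s=ctrl.read_state();print(s['qpos'].round(3) if hasattr(s['qpos'],'round') else s['qpos'])"
```

```text
clock: 1.0
eef_pos: [96.9, 415.6, 231.1]
tool_rot: [-1.574, -0.0, -0.229]
force: [0.8, 0.4, 0.1]
width: 0.2
[-1.433  0.317  0.034  2.102 -0.016  0.726 -0.047]
```

```bash
python3 -m inch '[0,0,0,-2.7,0,0,0, 0,4.18,0,-2.92,0,6,0, 0,8.32,0,-3.57,0,12,0, 0,12.36,0,-4.66,0,18,0, 0,16.27,0,-6.16,0,24,0, 0,20,0,-8.06,0,30,0, 0,23.5,0,-10.34,0,36,0, 0,27.1,0,-12.6,0,42,0, 0,30.47,0,-15.27,0,48,0, 0,33.98,0,-18,0,54,0, 0,37.24,0,-21.2,0,60,0, 0,40.2,0,-24.8,0,66,0]'; python3 -c "
from cell import ctrl;s=ctrl.read_state();print(s['qpos'].round(3) if hasattr(s['qpos'],'round') else s['qpos'])"
```

```text
clock: 2.2
eef_pos: [435.3, 85.1, 231.4]
tool_rot: [-1.569, -0.0, -1.384]
force: [1.0, 0.7, 0.2]
width: -0.0
[-0.591  0.364  0.448  2.075 -0.229  0.747  0.187]
```

```bash
python3 -m inch '[0,1,0,3,0,0,0, 0,2.5,0,7,0,0,0, 0,4,1,11,0,0,0, 0,5,3,14,0,0,0, 0,5.57,6,14.93,0,0,0, 0,5.57,9,14.93,0,0,0, 0,5.57,11.1,14.93,0,0,0, 0,5.57,11.1,14.93,0,0,0, 0,5.57,11.1,14.93,0,0,0]'
cat > snap.py <<'E'
from cell import ctrl, imaging
import sys,pickle,cv2
from h import *
s=ctrl.read_state();print(s['eef_pos'].round(2),s['force'].round(2))
for n,(x,y,w,h),f in(('side',(270,140,160,180),3.3),('top',(260,110,190,120),4)):
    d=imaging.get_image(n);pickle.dump(d,open(n+sys.argv[1]+'.pkl','wb'))
    print(n,'tcp',proj(d,[s['eef_pos']]).round(1), 'crop', (proj(d,[s['eef_pos']])-[x,y])*f)
    cv2.imwrite(f'pics/{n}{sys.argv[1]}.png',cv2.resize(d['img'][y:y+h,x:x+w,::-1],None,fx=f,fy=f,interpolation=cv2.INTER_CUBIC))
E
python3 snap.py 1
```

```text
clock: 3.1
eef_pos: [590.6, 59.5, 120.2]
tool_rot: [-1.571, -0.0, -1.38]
force: [0.3, -0.4, 0.1]
width: -0.1
[590.58  59.55 120.22] [ 0.26 -0.43  0.13]
side tcp [[334.2 182.1]] crop [[211.99942446 138.80223303]]
top tcp [[309.9 190.3]] crop [[199.79286332 321.30720105]]
```

View pics/side1.png

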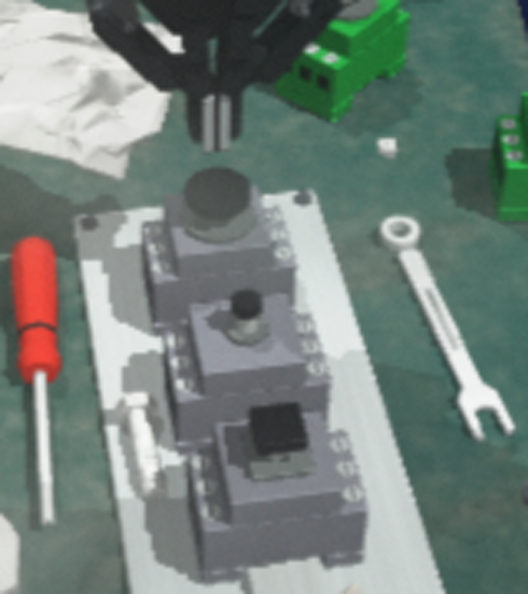

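View pics/top1.png

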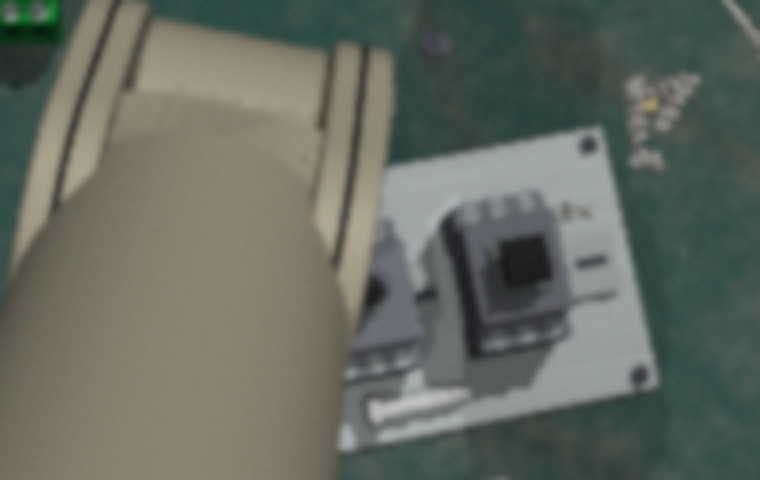

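Seen from the side, the closed fingertip at crop (213,148) is straight above the large disc at (217,193). I'll descend slowly and watch the force.

```bash
python3 -m inch '[0,0.18,0.8,0.16,0,0,0, 0,0.18,1.6,0.16,0,0,0, 0,0.18,2.2,0.16,0,0,0, 0,0.18,2.6,0.16,0,0,0, 0,0.18,2.8,0.16,0,0,0, 0,0.18,3.0,0.16,0,0,0, 0,0.18,3.2,0.16,0,0,0, 0,0.18,3.4,0.16,0,0,0, 0,0.18,3.4,0.16,0,0,0]'
python3 -m inch '[0,0,0.1,0,0,0,0, 0,0,0.1,0,0,0,0]'
python3 -m inch '[0,0,0.1,0,0,0,0, 0,0,0.1,0,0,0,0]'
```

```text
clock: 4.1
eef_pos: [591.8, 58.2, 86.2]
tool_rot: [-1.571, -0.0, -1.381]
force: [0.0, 0.4, 0.8]
width: -0.0
clock: 4.3
eef_pos: [592.0, 58.1, 85.3]
tool_rot: [-1.57, -0.0, -1.381]
force: [-0.2, 0.8, -0.2]
width: 0.1
clock: 4.5
eef_pos: [592.0, 58.1, 84.5]
tool_rot: [-1.57, 0.0, -1.381]
force: [-1.3, -0.0, 3.8]
width: -0.0
```

```bash
python3 -m inch '[0,0,0.1,0,0,0,0, 0,0,0.1,0,0,0,0]'
python3 -m inch '[0,0,0.1,0,0,0,0, 0,0,0.1,0,0,0,0, 0,0,0.1,0,0,0,0]';python3 snap.py 2
```

```text
clock: 4.7
eef_pos: [592.0, 58.1, 83.4]
tool_rot: [-1.57, -0.0, -1.381]
force: [-0.6, -0.4, 5.0]
width: 0.1
clock: 5.0
eef_pos: [592.0, 58.1, 82.4]
tool_rot: [-1.57, -0.0, -1.381]
force: [-1.3, -0.4, 4.7]
width: -0.2
[592.02  58.15  82.38] [-1.27 -0.38  4.67]
side tcp [[335.  198.9]] crop [[214.36062238 194.47008815]]
top tcp [[310.4 191.8]] crop [[201.58638867 327.03558499]]
```

View pics/side2.png

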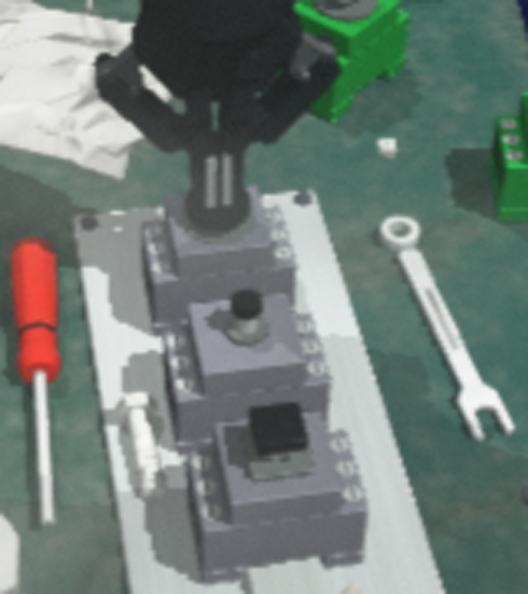

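The large button is down at 82.4 mm with about 5 N, so it is home and resting on its cushion. I'll lift and go to the square one.

```bash
python3 -m inch '[0,0,-1.5,0,0,0,0, 0,0,-3.4,0,0,0,0, 0,3,-3.4,0.1,0,0,0, 0,7,-3.4,0.2,0,0,0, 0,11,-3.4,0.3,0,0,0, 0,14.5,-3.4,0.4,0,0,0, 0,16.69,-3.4,0.51,0,0,0, 0,16.69,-3.4,0.51,0,0,0, 0,16.69,-3.4,0.51,0,0,0]';python3 snap.py 3; python3 -c "
from h import *
for s in('0','3'):
  d=pickle.load(open('top'+s+'.pkl','rb'))['img'] 
import meas;meas.meas('3')"
```

```text
clock: 6.0
eef_pos: [627.9, -104.6, 116.4]
tool_rot: [-1.571, 0.001, -1.382]
force: [-0.9, 0.6, 0.9]
width: 0.5
[ 627.95 -104.63  116.41] [-0.85  0.62  0.92]
side tcp [[354. 255.]] crop [[277.23484817 379.5373023 ]]
top tcp [[394.  173.2]] crop [[536.06010935 252.66119935]]
top large [302 183  17  18 236] [309.8 191.6] z87 [591.7  59.3  87. ] z90 [591.4  59.4  90. ]
top small [349 180   7   7  39] [351.8 182.9] z87 [611.1 -24.8  87. ] z90 [610.7 -24.5  90. ]
cam [497.  69. 942.]
side square [346 262  17  16 215] [353.5 269.4] z87 [ 628.2 -107.7   87. ] z90 [ 628.1 -110.2   90. ]
cam [ 620. -586.  654.]
```

View pics/side3.png

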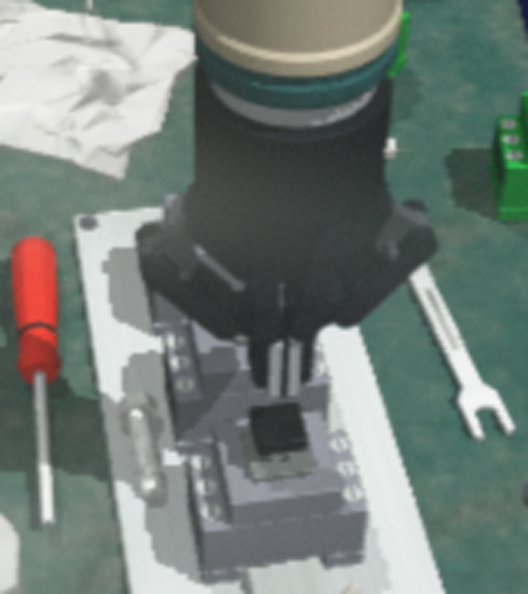

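View pics/top3.png

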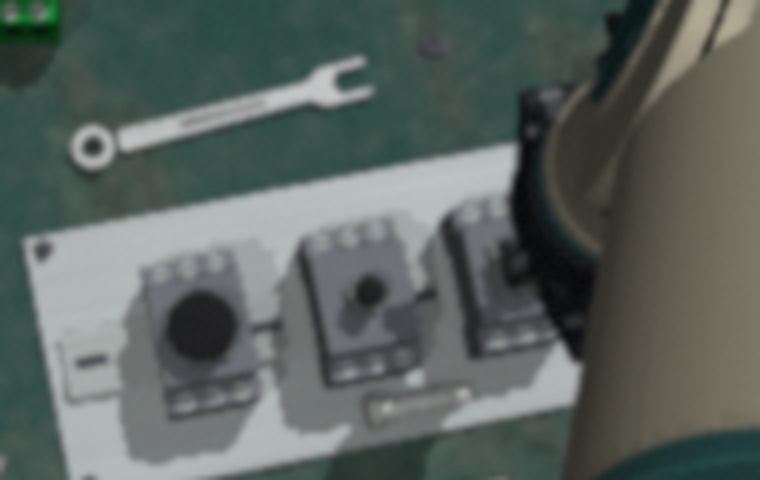

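```bash
python3 - <<'E'
from h import *
d=pickle.load(open('side3.pkl','rb'))
t=np.array([628,-104.6,116.4]);x=np.array([.188,-.982,0])
for p in(t,t+11*x,t+11*x+[0,0,15],[628,-104.6,90.5],[628,-116.6,90.5],[628+2.2,-116.6,90.5]): print(((proj(d,[p])-[270,140])*3.3).round())
im=d['img'][230:310,325:385,::-1];cv2.imwrite('pics/s3z.png',cv2.resize(im,None,fx=7,fy=7,interpolation=cv2.INTER_CUBIC))
print(((proj(d,[t+11*x,[628+2.2,-116.6,90.5]])-[325,230])*7).round())
E
```

```text
[[277. 380.]]
[[282. 398.]]
[[283. 375.]]
[[276. 417.]]
[[275. 437.]]
[[280. 437.]]
[[212. 214.]
 [209. 297.]]
```

View pics/s3z.png

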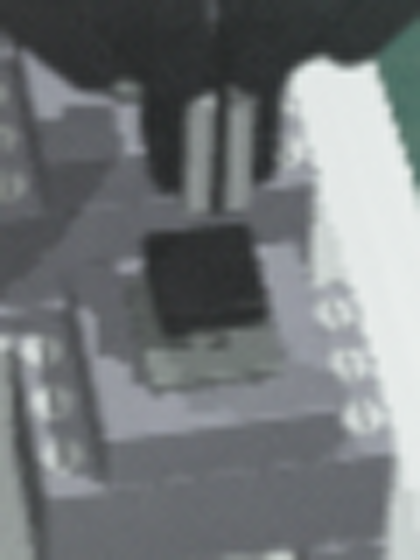

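Fingertip (216,212 in the crop) is above the square cap, which is centred near (205,265). The offset is 1–2 mm, so I'll press now.

```bash
python3 -m inch '[0,0.12,0.8,0,0,0,0, 0,0.12,1.6,0,0,0,0, 0,0.12,2.2,0,0,0,0, 0,0.12,2.4,0,0,0,0, 0,0.12,2.6,0,0,0,0, 0,0.12,2.8,0,0,0,0, 0,0.12,3.0,0,0,0,0, 0,0.12,3.0,0,0,0,0]'
python3 -m inch '[0,0,0.1,0,0,0,0, 0,0,0.2,0,0,0,0, 0,0,0.2,0,0,0,0]'
python3 -m inch '[0,0,0.1,0,0,0,0, 0,0,0.1,0,0,0,0]'
```

```text
clock: 6.9
eef_pos: [628.7, -106.0, 86.2]
tool_rot: [-1.57, -0.0, -1.381]
force: [0.7, -0.3, -0.2]
width: 0.3
clock: 7.2
eef_pos: [629.0, -106.2, 84.7]
tool_rot: [-1.57, -0.0, -1.381]
force: [0.7, 0.1, 4.6]
width: -0.2
clock: 7.4
eef_pos: [628.9, -106.2, 83.6]
tool_rot: [-1.57, -0.0, -1.381]
force: [-0.7, 0.1, 4.5]
width: -0.0
```

```bash
python3 -m inch '[0,0,0.1,0,0,0,0, 0,0,0.1,0,0,0,0, 0,0,0.1,0,0,0,0]'; python3 snap.py 4
```

```text
clock: 7.7
eef_pos: [628.9, -106.2, 82.5]
tool_rot: [-1.57, -0.0, -1.381]
force: [0.6, -0.8, 5.8]
width: -0.0
[ 628.91 -106.2    82.47] [ 0.59 -0.77  5.75]
side tcp [[353.9 270.6]] crop [[277.01603816 430.93512971]]
top tcp [[391.3 175.3]] crop [[525.2423315  261.04761509]]
```

View pics/side4.png

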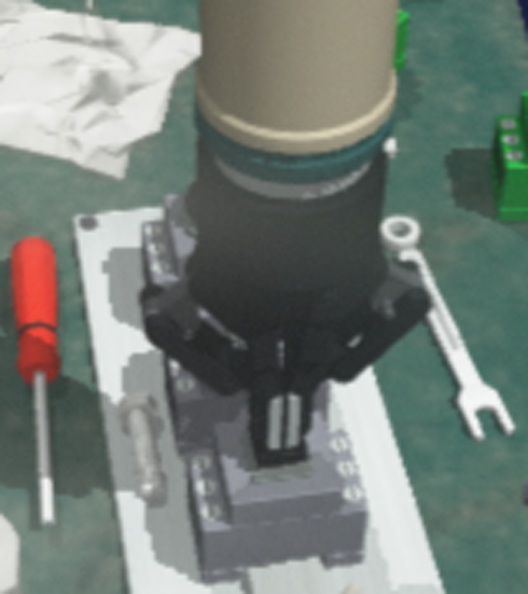

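The square button is home too (82.5 mm, 5.8 N). The small one is next.

```bash
python3 -m inch '[0,0,-1.5,0,0,0,0, 0,0,-3.4,0,0,0,0, 0,-3,-3.4,-0.1,0,0,0, 0,-6,-3.4,-0.3,0,0,0, 0,-8.2,-3.4,-0.35,0,0,0, 0,-8.2,-3.0,-0.35,0,0,0, 0,-8.2,-2.4,-0.35,0,0,0, 0,-8.2,-2.2,-0.35,0,0,0, 0,-8.2,-2.2,-0.35,0,0,0]';python3 snap.py 5; python3 - <<'E'
from h import *
d=pickle.load(open('side5.pkl','rb'))
im=d['img'][195:275,315:375,::-1];cv2.imwrite('pics/s5z.png',cv2.resize(im,None,fx=7,fy=7,interpolation=cv2.INTER_CUBIC))
t=np.array([610.,-26,104]);x=np.array([.188,-.982,0])
print(((proj(d,[t,t+11*x,[610,-26,91],[610,-34,91],[610,-18,91]])-[315,195])*7).round())
E
```

```text
clock: 8.7
eef_pos: [609.3, -27.8, 103.8]
tool_rot: [-1.572, -0.001, -1.383]
force: [-0.0, 0.1, -0.4]
width: 0.4
[609.3  -27.8  103.76] [-0.04  0.11 -0.43]
side tcp [[343.1 224.5]] crop [[241.38940958 278.71808136]]
top tcp [[354.2 182.7]] crop [[376.76798843 290.70469284]]
[[200. 200.]
 [208. 233.]
 [199. 240.]
 [198. 264.]
 [201. 216.]]
```

View pics/s5z.png

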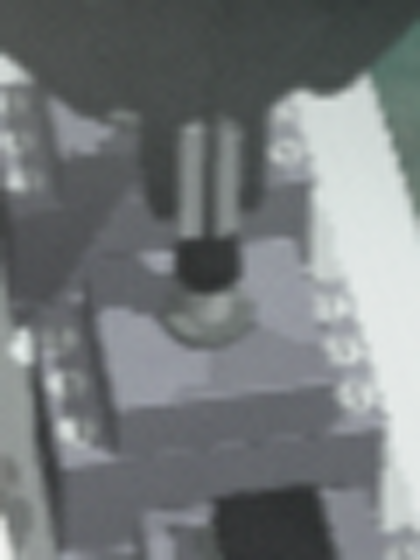

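View pics/top5.png

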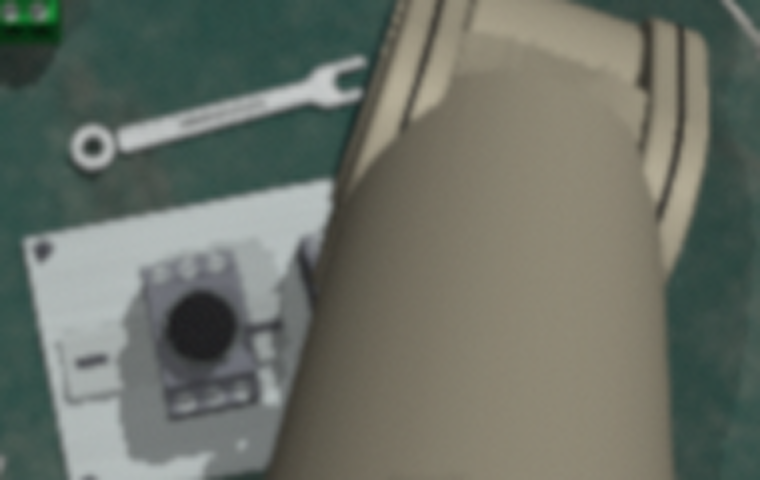

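In the side crop, fingertip and small cap line up at column 208. The calibrated estimate suggests 1.5 mm more in +x, so I'll correct that while descending.

```bash
python3 -m inch '[0,-0.05,0.5,0.15,0,0,0, 0,-0.05,1.0,0.15,0,0,0, 0,-0.05,1.2,0.15,0,0,0, 0,-0.05,1.4,0.15,0,0,0, 0,-0.05,1.6,0.15,0,0,0, 0,-0.05,1.75,0.15,0,0,0, 0,-0.05,1.75,0.15,0,0,0]'
python3 -m inch '[0,0,0.1,0,0,0,0, 0,0,0.2,0,0,0,0, 0,0,0.2,0,0,0,0]'
python3 -m inch '[0,0,0.1,0,0,0,0, 0,0,0.1,0,0,0,0]'
```

```text
clock: 9.5
eef_pos: [611.0, -25.4, 86.6]
tool_rot: [-1.571, -0.0, -1.381]
force: [0.3, -0.5, -0.1]
width: 0.1
clock: 9.8
eef_pos: [611.3, -25.4, 85.0]
tool_rot: [-1.57, -0.0, -1.381]
force: [-1.0, -1.0, 3.0]
width: -0.2
clock: 10.0
eef_pos: [611.3, -25.4, 84.0]
tool_rot: [-1.57, -0.0, -1.381]
force: [-0.6, -1.1, 4.1]
width: -0.3
```

```bash
python3 -m inch '[0,0,0.1,0,0,0,0, 0,0,0.15,0,0,0,0, 0,0,0.15,0,0,0,0]'; python3 -m inch '[0,0,-1,0,0,0,0, 0,0,-4,0,0,0,0, 0,0,-8,-3,0,0,0, 0,0,-10,-7,0,0,0, 0,0,-11,-11,0,0,0, 0,0,-11,-14,0,0,0, 0,0,-11,-14,0,0,0]'; python3 snap.py 6; python3 meas.py 6
```

```text
clock: 10.3
eef_pos: [611.3, -25.4, 82.4]
tool_rot: [-1.57, -0.0, -1.381]
force: [-1.0, -0.3, 5.1]
width: -0.1
clock: 11.0
eef_pos: [468.6, -52.5, 192.8]
tool_rot: [-1.575, 0.002, -1.383]
force: [0.6, 0.3, 0.9]
width: -0.0
[468.58 -52.51 192.82] [0.58 0.29 0.91]
side tcp [[248.2 189.8]] crop [[-71.85808536 164.40646575]]
top tcp [[373.7 256.3]] crop [[454.68900854 585.38357489]]
top large [302 183  17  18 235] [309.8 191.6] z87 [591.7  59.4  87. ] z90 [591.4  59.4  90. ]
top small [348 180   8   8  41] [351.5 183.4] z87 [610.  -24.3  87. ] z90 [609.6 -24.   90. ]
top square [384 170  13  13 138] [389.8 175.9] z87 [ 626.9 -102.2   87. ] z90 [ 626.5 -101.6   90. ]
cam [497.  69. 942.]
side small [340 231   8   8  49] [343.8 234.9] z87 [610.9 -35.1  87. ] z90 [611. -38.  90.]
side square [346 265  17  15 207] [353.4 272.1] z87 [ 628.1 -113.    87. ] z90 [ 628.1 -115.5   90. ]
cam [ 620. -586.  654.]
```

View pics/side6.png

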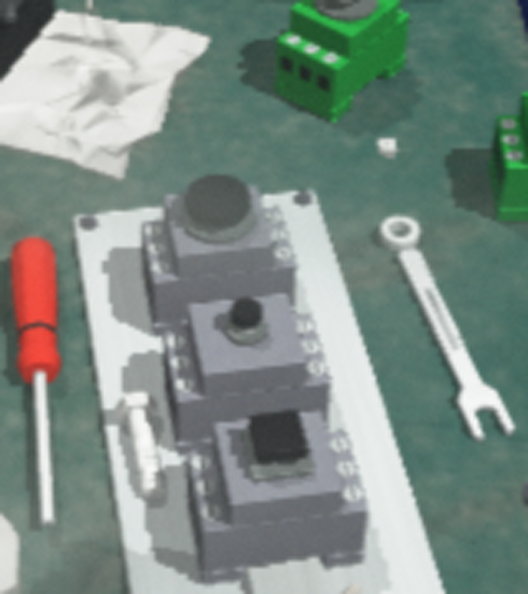

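View pics/top6.png

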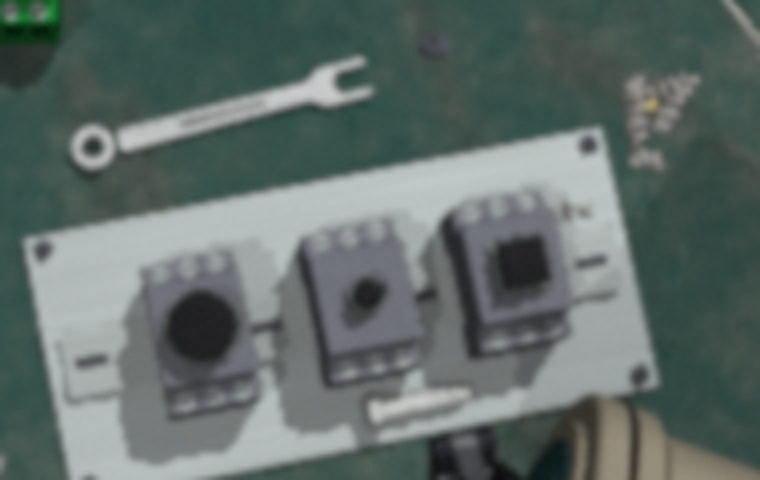

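All three caps sit lower in the side view: small by 2.8 px, square by 2.7 px and large by about 3 px, which fits 5–7 mm of travel. The housings, bolt and tools have not moved, and the arm is clear.

```bash
python3 -c "
from cell import finish_job;print(finish_job())"
```

```text
the job is handed in; nothing more can be done
None
```

I pressed the large round, then the square, then the small round button down with the closed fingertip, and handed the job in at about 11 s of the 38 s allowed. The hand-in gave no verdict.

- **Forces:** Each button was pushed to 82.4–82.5 mm, just past its 85 mm home height. The force readings at the end of each press were about 4.7, 5.8 and 5.1 N, within the spring cushion's range and well short of its hard stop.
- **Last pictures:** With the arm clear of everything, all three caps sit about 3 pixels lower in the side view, which fits full travel. By eye, the breakers, screwdriver, spanner and bolt lie where they were.
- **Disagreements:** The two cameras differed by 3–4 mm on the y positions of the square and small buttons, so I aimed in between. The large button's drop was judged by eye, because the side-view colour mask did not pick up its cap.

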